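# Set the screw rest of the inspection stand and lay the parallel in it

### The arm

A 6-joint arm with a two-finger parallel gripper is mounted at the origin on the work surface. World frame = base frame: x ahead of the robot, y to its left, z up, the work surface at z = 0. Lengths are in mm, angles in rad, forces in N, time in s.
With the tool pointing down it reaches from about 350 to 775 mm from the base axis. Payload 7.3 kg.
Tool frame: the origin (TCP) lies at the very end of the fingers, on their centre line; the grasp point (between the pads) lies 19 mm behind it; z points along the fingers, y is the line along which they close (so a half turn about z gives the same grasp; the last joint's range is limited). The gripper opens to 92 mm and grips with 3 to 60 N. Pads are 19 mm wide; open, the fingers measure 130 mm over their backs; the gripper's body (75 mm by 190 mm) begins 47 mm behind the grasp point.
Start: joints at [-1.31, 0.342, 1.524, -0, 1.275, -0.146], TCP at [207.752, -482.166, 226.741] pointing down, gripper open.
Joint ranges: [-2.53, 2.53], [-0.77, 2.02], [0.04, 2.7], [-1, 4.14], [0.28, 2.66], [-3.11, 3.11]. Speed limits (rad/s): [2.57, 2.57, 3.14, 3.14, 3.14, 3.14].

### API

Orientations are given as [roll, pitch, yaw] about the fixed x, y, z axes, in that order (R = Rz(yaw) Ry(pitch) Rx(roll)).
In Python, from plant import get_obs, vision, workorder gives the robot as it stands.
- The arm moves only by the shell command python3 -m pendant 'ROWS' [OPENING]. ROWS is a JSON object of lists of equal length, an entry for each row: "dp": the shift along the tool's x, y, z in m, a list of three; "rotation": the turn, a rotation vector about the tool's x, y, z in rad, a list of three. A call has 1 to 8 rows; each row is the pose to reach, as a shift and turn from the pose commanded when the call began, along the tool's axes at that moment; what a row does not reach only later rows make up. A row lasts 1/8 s, in which the tool goes at most 62.5 mm and 10.7 degrees, less where a joint would pass 70% of its speed; a pose out of reach is approached as far as the arm can. A call with a gripper value outside its range is refused whole. OPENING is the finger opening in m, from 0 to 0.0918, set as the call begins (- or left out, the last holds). The fingers move at their own pace and stop on an object; the grip force is fixed at half the most. Time passes only in rows, so rows that repeat a pose let the fingers close. It gives the time, the measured TCP pose, the force, the opening and the grip force at its end, in the units of the state.
- get_obs(): the state, without advancing time (a new reading comes with each control period).
- vision.capture(name): name is "side" or "top" or "wrist"; returns a dict with "pixels" (420x560x3 uint8, red, green, blue), "vfov" (degrees; the focal length in pixels is half the picture's height over the tangent of half this angle, whatever the lens; pixels are square), "cx", "cy" (the principal point, pixels), "pose" (4x4, takes a point from camera to world coordinates); the wrist camera has in their place "T_tool_cam" (4x4, takes a point from camera to tool coordinates, whose origin is the TCP and whose axes are the flange's). Camera axes: x right, y up, looking along -z (the intrinsics and any distortion apply to the point x, -y, -z); pixel columns grow to the right and rows downward; lengths in mm; the calibration is good to about 2 mm. A picture is of the moment at which its call begins: read the wrist's pose just before it. There is no depth.
- workorder.close_job(): hands the job in; it is judged then, once.
The state is a dict: "time": time; "joint_positions": joint angles; "dq": joint speeds; "tau": joint torques, N m; "tool_pos": TCP position; "tcp_rot": TCP orientation; "contact_force": force on the tool from outside, world axes, zero at the start; "moment": the same for the moment, N m; "grip_width": finger opening in mm; "finger_force": force on a finger pad.
Only numpy, scipy, OpenCV 4.12 (cv2) and the standard library are available. Lean on these libraries where they do the work, as an engineer would, in place of code of your own. Each camera call takes 0.05 s, during which the arm holds its last target. There are 200 camera calls.

### The job

On the inspection stand, screw the slotted rest down (clockwise, by its tommy bar) until it bites on its spring washer, carry on to the first position after that in which its slot lines up with the slot of the fixed rest, and let go: a rest that still turns freely is not set, and half a turn too far overtightens the washer. Then gently lay the long narrow parallel in both slots, fully down and about evenly over the stand, let it go, and leave the other things on the bench where they are.

Things in the scene. Friction and masses are not known exactly. Their poses are not given: they have to be found in the camera images.
- stand: the inspection stand, fixed to the bench: a grey cast plate 80 (its x) x 200 (its y) x 20 mm high; origin at the centre of the plate's underside, z up. It carries the fixed rest at y = +55 mm and the screw rest, whose vertical screw axis is at x = 0, y = -55 mm. When all is set both slots and the laid parallel run along the stand's y at x = 0.
- fixed_slot (a point): centre of the slot floor of the fixed rest, 57.5 mm above the stand's origin: a steel block 40 mm (stand's x) x 20 mm (y), its top 12 mm above this point; the slot is 14.5 mm wide and runs along the stand's y
- rest: the screw rest: a steel block 40 (its x) x 36 (its y) x 40.5 mm high; origin on the screw axis at its underside, 27 to 34 mm above the bench (the collar and washer under it are shimmed differently each time). Its slot, 14.5 mm wide and 12 mm deep, runs along its own y through the axis, open at both ends. Same either way round: lines up every half turn; clockwise goes down. Stays where it is left.
- rest_slot (a point): centre of the screw rest's slot floor, 28.5 mm above its origin, on the screw axis. Right-handed thread, 4 mm pitch. The rest starts loose (0.05 N m) and bites within three quarters of a turn; then the torque grows about 0.4 N m per rad. Wanted: lined up 0.7 to 2.0 rad past the bite (0.3 to 0.9 N m); half a turn before is always loose, half a turn after always overtight.
- tommy_bar (a point): middle of the dark steel tommy bar, 14 mm above the rest's origin on the screw axis: a round bar of 8 mm diameter fixed through the rest along the rest's x (square to its slot), reaching 62 mm from the axis to either side, for turning the rest. Pushing it 46 mm from the axis takes about 1 N while loose, 6 N or more (at most 20 N) near the wanted position.
- parallel: the long narrow parallel, loose: a plain ground steel bar 12 mm (its x) x 160 mm (its y) x 16 mm high, 0.24 kg; origin at the centre of its underside. It lies flat on the bench to begin with.
- short_parallel: bystander: a shorter and wider steel bar 22 x 100 x 14 mm, origin at the centre of its underside; it may lie in either of the two bars' places
- v_block: bystander: a dark steel V-block 45 x 45 x 36 mm, origin at the centre of its underside
- ring_gauge: bystander: a steel ring 52 mm across and 16 mm high, origin at the centre of its underside
- wrench: bystander: a steel spanner lying flat, origin at about its middle
- parts_cup: bystander: a grey plastic cup 80 mm across and 60 mm high, origin at the centre of its underside
- oil_bottle: bystander: a small white bottle 50 mm across and 120 mm high, origin at the centre of its underside
Not all that is in view belongs to the job. What is shaped like the parallel but pink is not meant. What is shaped like the stand but yellow is not meant.

How it is judged:
By the outcome, as a careful person would: the job done as asked, in the order asked, and still so for the second after the job is handed in, with the robot touching nothing.
It also fails if it takes over 72 s, if anything falls off the work surface, if the arm or the gripper's body presses on something with over 40 N, if the wrist force passes 120 N, or if a joint passes its speed limit or range.

## Working session

There is one attempt and no reset: what is moved stays moved. The work goes in short steps, Python scripts to look and compute and a shell command to move; the robot and the scene stay as the last step left them, time stands still between calls to the robot, and variables do not carry over. Pictures are saved under pics/ and viewed, at most 13 in all, crops included, and the job is handed in when it is done.

```bash
ls; mkdir -p pics; python3 - <<'E'
from plant import get_obs, vision
import cv2,numpy as np
o=get_obs(); print(o)
for n in ["side","top","wrist"]:
    c=vision.capture(n); cv2.imwrite(f"pics/{n}0.png",c["pixels"][:,:,::-1])
    print(n,{k:(np.round(v,4).tolist() if not np.isscalar(v) else v) for k,v in c.items() if k!="pixels"})
E
```

```text
pics
{'time': 0.0, 'joint_positions': array([-1.30998486e+00,  3.42716885e-01,  1.52500327e+00, -3.06050307e-05,
        1.27537259e+00, -1.45974591e-01]), 'dq': array([-1.89901028e-03,  8.68720792e-04,  7.20345013e-05,  8.68818094e-04,
       -5.70561677e-04,  2.89978063e-05]), 'tau': array([ 2.63876434e-03, -4.31236768e+01, -2.44219673e+01,  7.20252050e-02,
        5.60091133e-02, -1.40013376e-04]), 'tool_pos': array([ 207.64262449, -481.76310708,  226.05278058]), 'tcp_rot': array([-3.14010426e+00, -1.89242962e-04,  4.06794852e-01]), 'contact_force': array([-0.48518858,  0.73055999, -0.18654958]), 'moment': array([-0.00569054,  0.00503109, -0.03203711]), 'finger_force': 0.0, 'grip_width': 91.81687172530883}
side {'vfov': 56.19643828787291, 'cx': 277.9901241417944, 'cy': 212.187313907441, 'pose': [[-0.9981, 0.044, -0.0437, 526.7821], [-0.062, -0.7367, 0.6733, 655.7167], [-0.0026, 0.6748, 0.738, 813.97], [0.0, 0.0, 0.0, 1.0]]}
top {'vfov': 48.43511125455386, 'cx': 281.28878114873146, 'cy': 201.2303296688589, 'pose': [[-0.0069, 0.9971, -0.0763, 469.3791], [-1.0, -0.0073, -0.0048, -3.0896], [-0.0053, 0.0763, 0.9971, 1282.2201], [0.0, 0.0, 0.0, 1.0]]}
wrist {'vfov': 66.71803900624877, 'cx': 280.535683243349, 'cy': 202.80062715447008, 'T_tool_cam': [[-0.0008, 0.9522, 0.3054, 83.4713], [1.0, 0.0009, 0.0001, -1.951], [-0.0002, 0.3054, -0.9522, -158.9896], [0.0, 0.0, 0.0, 1.0]]}
```

View pics/top0.png

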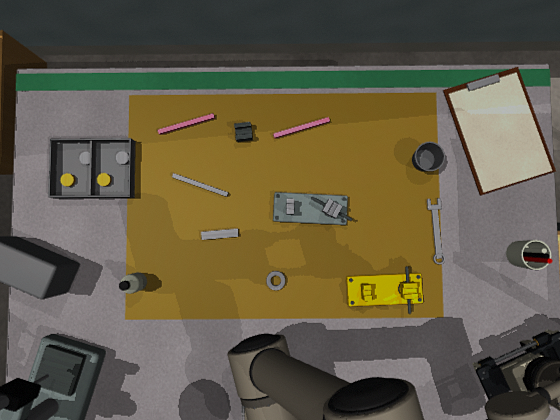

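View pics/side0.png

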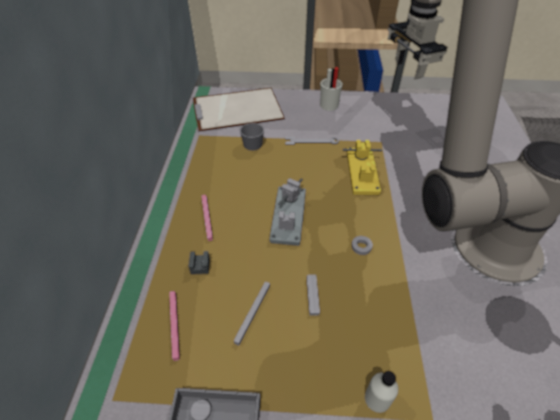

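Top view: candidates for the parallel are the long grey bar (200,185), the short wide bar (220,235) and the pink bars (186,124) and (302,128). I choose (200,185). For the stand, the grey one is at (311,208) and the yellow one at (385,290); I choose the grey one. Its fixed rest is at (292,205) and its screw rest, with the bar, at (333,208).

```bash
cat > h.py <<'E'
import numpy as np,cv2
from scipy.spatial.transform import Rotation as R
from plant import get_obs, vision
class Cam:
    def __init__(s,name):
        o=get_obs(); c=vision.capture(name); s.img=np.ascontiguousarray(c["pixels"][:,:,::-1])
        s.f=s.img.shape[0]/2/np.tan(np.radians(c["vfov"]/2)); s.cx,s.cy=c["cx"],c["cy"]
        if name=="wrist":
            T=np.eye(4);T[:3,:3]=R.from_euler("xyz",o["tcp_rot"]).as_matrix();T[:3,3]=o["tool_pos"]
            s.P=T@np.array(c["T_tool_cam"])
        else: s.P=np.array(c["pose"])
    def ray(s,u,v):
        d=s.P[:3,:3]@np.array([(u-s.cx)/s.f,-(v-s.cy)/s.f,-1.]); return s.P[:3,3],d/np.linalg.norm(d)
    def on(s,u,v,z):
        o,d=s.ray(u,v); return o+d*(z-o[2])/d[2]
    def pix(s,p):
        q=s.P[:3,:3].T@(np.array(p,float)-s.P[:3,3]); return np.array([s.cx-s.f*q[0]/q[2],s.cy+s.f*q[1]/q[2]])
def tri(rays):
    A=np.zeros((3,3));b=np.zeros(3)
    for o,d in rays:
        M=np.eye(3)-np.outer(d,d);A+=M;b+=M@o
    p=np.linalg.solve(A,b); return p,[float(np.linalg.norm((np.eye(3)-np.outer(d,d))@(p-o))) for o,d in rays]
def totool(p):  # world point(mm) -> tool coords
    o=get_obs(); return R.from_euler("xyz",o["tcp_rot"]).as_matrix().T@(np.array(p)-o["tool_pos"])
E
python3 - <<'E'
from h import *
t=Cam("top");s=Cam("side")
for n,a,b in [("bar",(200,185),(252,313)),("barL",(173,176),(268,285)),("barR",(227,194),(238,341)),("fixed",(292,202),(287,214)),("rest",(332,207),(291,188)),("cup",(429,157),None),("vblock",(244,132),None)]:
    print(n,"plane",[np.round(t.on(*a,z)) for z in (0,60)], np.round(tri([t.ray(*a),s.ray(*b)]),1) if 0 else ([np.round(x) for x in (tri([t.ray(*a),s.ray(*b)]))] if b else ""))
cv2.imwrite("pics/crop1.png",np.vstack([cv2.resize(t.img[150:250,160:360],None,fx=3,fy=3,interpolation=2),cv2.resize(s.img[170:270,200:400],None,fx=3,fy=3,interpolation=2)]))
p=t.on(311,208,30); print("stand",p, totool(p))
E
```

```text
bar plane [array([614., 227.,   0.]), array([607., 217.,  60.])] [array([614., 227.,   2.]), array([0., 0.])]
barL plane [array([640., 302.,   0.]), array([632., 288.,  60.])] [array([593., 260., 182.]), array([22., 22.])]
barR plane [array([589., 153.,   0.]), array([583., 145.,  60.])] [array([ 641.,  185., -244.]), array([30., 30.])]
fixed plane [array([565., -26.,   0.]), array([561., -25.,  60.])] [array([554., -25.,  63.]), array([6., 6.])]
rest plane [array([ 551., -136.,    0.]), array([ 547., -130.,   60.])] [array([ 544., -130.,   54.]), array([3., 3.])]
cup plane [array([ 687., -407.,    0.]), array([ 677., -388.,   60.])] 
vblock plane [array([762., 106.,   0.]), array([748., 101.,  60.])] 
stand [546.44509131 -76.74068257  30.        ] [ 471.39615262 -238.00683755  196.61981869]
```

View pics/crop1.png

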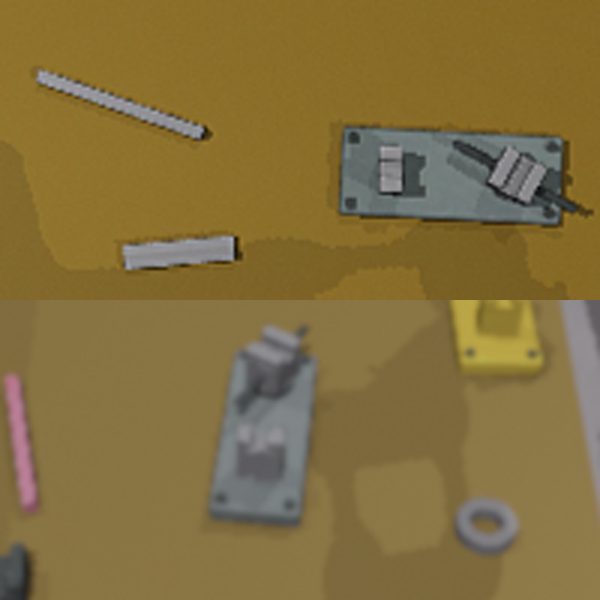

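```bash
python3 -m pendant '{"dp":[[0.05,-0.025,0],[0.1,-0.05,0],[0.15,-0.075,0],[0.2,-0.1,0],[0.25,-0.125,0],[0.3,-0.15,0],[0.35,-0.175,0],[0.4,-0.2,0]],"rotation":[[0,0,-0.17],[0,0,-0.34],[0,0,-0.51],[0,0,-0.68],[0,0,-0.85],[0,0,-1.02],[0,0,-1.19],[0,0,-1.36]]}' 0.05
python3 -c "
from h import *
o=get_obs();print(o['tool_pos'],o['tcp_rot'],o['joint_positions'][5],totool([546,-77,200]))"
```

```text
time: 1.25
tool_pos: [497.0, -138.7, 226.8]
tcp_rot: [3.141, 0.0, 1.772]
contact_force: [-0.1, 0.4, 0.9]
grip_width: 50.1
finger_force: 0.0
[ 496.97366089 -138.66716022  226.77496158] [3.14142832e+00 3.70884885e-04 1.77240528e+00] -0.6221400528864741 [50.61073366 60.3775444  26.76611503]
```

```bash
python3 -m pendant '{"dp":[[0.035,0.03,0],[0.07,0.06,0],[0.07,0.06,0],[0.07,0.06,0]],"rotation":[[0,0,0.1],[0,0,0.2],[0,0,0.2],[0,0,0.2]]}' 
python3 - <<'E'
from h import *
import pickle
w=Cam("wrist"); pickle.dump(w,open("w1.pkl","wb"))
cv2.imwrite("pics/w1.png",w.img)
for z in (0,20,57): print(z,[np.round(w.on(u,v,z)) for u,v in ((280,203),)])
E
```

```text
time: 1.75
tool_pos: [540.9, -60.1, 226.5]
tcp_rot: [-3.141, 0.0, 1.568]
contact_force: [0.5, -0.3, 0.3]
grip_width: 50.0
finger_force: 0.0
0 [array([539., -99.,   0.])]
20 [array([539., -93.,  20.])]
57 [array([540., -81.,  57.])]
```

View pics/w1.png

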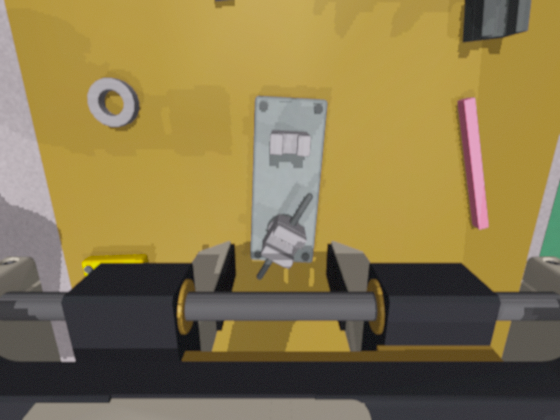

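```bash
python3 -m pendant '{"dp":[[-0.04,0.0,0.02],[-0.08,0,0.04],[-0.08,0,0.04],[-0.08,0,0.04]],"rotation":[[0,0,0],[0,0,0],[0,0,0],[0,0,0]]}' 
python3 - <<'E'
from h import *
import pickle
w=Cam("wrist"); pickle.dump(w,open("w2.pkl","wb"))
a=pickle.load(open("w1.pkl","rb"))
q=[w.pix([x,y,20]) for x in(505,588) for y in (-180,22)]; print(q)
x0,y0=np.min(q,0).astype(int)-12;x1,y1=np.max(q,0).astype(int)+12; y0=max(y0,0);x0=max(x0,0);print(x0,y0,x1,y1)
A=cv2.resize(a.img[85:285,235:345],None,fx=3,fy=3,interpolation=2)
B=w.img[y0:y1,x0:x1]; s=min(600/B.shape[0],460/B.shape[1]); print("scale",s); B=cv2.resize(B,None,fx=s,fy=s,interpolation=2)
C=np.zeros((600,A.shape[1]+B.shape[1],3),np.uint8);C[:A.shape[0],:A.shape[1]]=A;C[:B.shape[0],A.shape[1]:]=B[:600]
cv2.imwrite("pics/c2.png",C)
for c in (a,w):
    h=cv2.cvtColor(c.img,cv2.COLOR_BGR2HSV); m=((h[...,0]>70)&(h[...,0]<130)&(h[...,1]>20)&(h[...,2]>60)).astype(np.uint8)
    for k in cv2.findContours(m,0,2)[0]:
        if cv2.contourArea(k)>2000: print(cv2.contourArea(k),cv2.approxPolyDP(cv2.convexHull(k),6,True)[:,0].tolist())
E
```

```text
time: 2.3
tool_pos: [540.5, -140.6, 187.1]
tcp_rot: [3.141, -0.0, 1.565]
contact_force: [-0.6, 0.1, -0.4]
grip_width: 49.9
finger_force: 0.0
[array([248.66505065, 220.27428735]), array([240.32498961,  10.14566433]), array([324.62596335, 219.78200819]), array([332.65208804,   9.48043852])]
228 0 344 232
scale 2.586206896551724
3289.0 [[364, 399], [556, 402], [559, 419], [373, 419]]
2087.5 [[499, 301], [492, 322], [389, 320], [391, 297]]
3121.5 [[361, 400], [554, 401], [559, 419], [373, 419]]
```

View pics/c2.png

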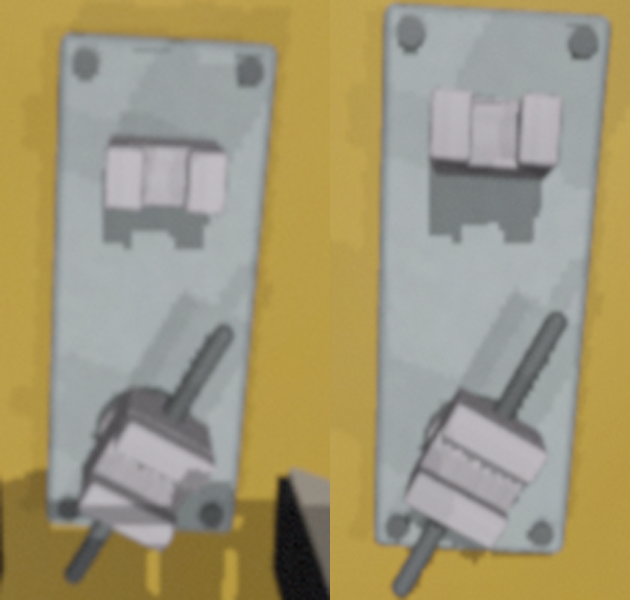

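```bash
cat > m.py <<'E'
from h import *
import pickle
a=pickle.load(open("w1.pkl","rb"));w=pickle.load(open("w2.pkl","rb"))
f1=lambda p:(235+(p[0]-1)/3,85+(p[1]-1)/3); f2=lambda p:(228+(p[0]-330-.8)/2.586,(p[1]-.8)/2.586)
D=dict(pl=[[(65,38),(274,45),(231,531),(50,524)],[(388,8),(607,17),(562,550),(377,543)]],
tom=[[(225,331),(73,575)],[(558,318),(402,590)]],
fl=[[(165,177)],[(495,133)]],
ft=[[(107,148),(226,151),(224,213),(104,210)],[(434,90),(561,96),(556,167),(431,160)]],
rt=[[(125,422),(214,468),(165,548),(82,497)],[(460,403),(547,453),(494,545),(407,491)]])
for n,(A,B) in D.items():
    print(n)
    P=[tri([a.ray(*f1(p)),w.ray(*f2(q))]) for p,q in zip(A,B)]
    for p,r in P: print("  ",np.round(p,1),np.round(r,1))
    print("  mean",np.round(np.mean([p for p,_ in P],0),1))
    z={"pl":20,"tom":45,"fl":57.5,"ft":69.5,"rt":71}[n]
    for c,f,S in((a,f1,A),(w,f2,B)):
        Q=np.array([c.on(*f(p),z)[:2] for p in S]); print("  plane",z,np.round(Q,1).tolist(),"mean",np.round(Q.mean(0),1),"sides",np.round(np.linalg.norm(np.diff(Q,axis=0),axis=1),1),"ang",np.round([np.degrees(np.arctan2(*d[::-1])) for d in np.diff(Q,axis=0)],1))
E
python3 m.py
```

```text
pl
   [514.   28.1  18.5] [0.1 0.1]
   [590.5  25.4  16.2] [0.1 0.1]
   [ 579.5 -170.5   22.3] [0.1 0.1]
   [ 502.8 -166.8   22.5] [0.1 0.1]
  mean [546.7 -71.   19.9]
  plane 20 [[514.2, 28.1], [590.1, 25.4], [579.7, -171.8], [502.6, -168.2]] mean [546.7 -71.6] sides [ 75.9 197.5  77.2] ang [ -2.  -93.  177.3]
  plane 20 [[514.0, 27.7], [589.8, 24.5], [579.9, -171.4], [502.4, -167.7]] mean [546.5 -71.7] sides [ 75.9 196.1  77.5] ang [ -2.4 -92.9 177.3]
tom
   [572.6 -75.1  46.4] [0.1 0.1]
   [ 513.7 -180.6   40.4] [0.3 0.3]
  mean [ 543.1 -127.8   43.4]
  plane 45 [[572.6, -75.5], [513.8, -177.9]] mean [ 543.2 -126.7] sides [118.2] ang [-119.9]
  plane 45 [[572.9, -75.2], [514.4, -178.7]] mean [ 543.6 -126.9] sides [119.] ang [-119.5]
fl
   [549.8 -17.   58.6] [0.1 0.1]
  mean [549.8 -17.   58.6]
  plane 57.5 [[549.7, -17.2]] mean [549.7 -17.2] sides [] ang []
  plane 57.5 [[549.9, -16.9]] mean [549.9 -16.9] sides [] ang []
ft
   [530.8  -6.3  68.2] [0.3 0.3]
   [569.6  -7.7  65.4] [0.2 0.2]
   [568.9 -27.9  66.8] [0.3 0.3]
   [529.6 -26.1  71.1] [0.3 0.3]
  mean [549.7 -17.   67.9]
  plane 69.5 [[530.5, -6.2], [569.1, -7.3], [569.0, -27.5], [529.2, -26.4]] mean [549.5 -16.8] sides [38.6 20.2 39.7] ang [ -1.6 -90.5 178.4]
  plane 69.5 [[531.1, -6.6], [569.4, -8.4], [568.4, -28.2], [529.8, -25.9]] mean [549.7 -17.3] sides [38.3 19.8 38.7] ang [ -2.8 -92.9 176.7]
rt
   [ 536.9 -100.6   72.6] [1.2 1.2]
   [ 567.2 -117.3   74.8] [0. 0.]
   [ 549.8 -151.2   71.1] [0.2 0.2]
   [ 519.4 -132.3   67.1] [0.2 0.2]
  mean [ 543.3 -125.3   71.4]
  plane 71 [[535.7, -101.2], [567.5, -119.0], [550.0, -151.2], [519.8, -130.3]] mean [ 543.3 -125.4] sides [36.5 36.6 36.7] ang [ -29.3 -118.4  145.3]
  plane 71 [[538.1, -100.9], [567.6, -118.1], [549.6, -151.2], [519.5, -131.2]] mean [ 543.7 -125.4] sides [34.2 37.6 36.2] ang [ -30.4 -118.5  146.5]
```

```bash
python3 -m pendant '{"dp":[[0.01,0.005,0],[0.02,0.01,0.01],[0.03,0.015,0.02],[0.04,0.02,0.03],[0.05,0.025,0.04],[0.054,0.026,0.05],[0.054,0.026,0.06],[0.054,0.026,0.06]],"rotation":[[0,0,-0.17],[0,0,-0.34],[0,0,-0.51],[0,0,-0.68],[0,0,-0.85],[0,0,-1.02],[0,0,-1.19],[0,0,-1.36]]}' 0.03
python3 -m pendant '{"dp":[[0,0,0],[0,0,0],[0,0,0],[0,0,0],[0,0,0],[0,0,0],[0,0,0],[0,0,0]],"rotation":[[0,0,-0.17],[0,0,-0.34],[0,0,-0.51],[0,0,-0.68],[0,0,-0.85],[0,0,-1.02],[0,0,-1.19],[0,0,-1.27]]}'
python3 - <<'E'
from h import *
o=get_obs(); print(np.round(o["joint_positions"],3)); c=np.array([543.6,-126.5]);
th=np.radians(60.3); p=np.r_[c+46*np.array([np.cos(th),np.sin(th)]),33]
print(np.round(totool(p),1),"dyaw",(th+np.pi-o["tcp_rot"][2]+np.pi)%(2*np.pi)-np.pi)
E
```

```text
time: 3.35
tool_pos: [566.9, -84.8, 126.7]
tcp_rot: [3.142, -0.0, 2.934]
contact_force: [-0.5, -0.8, -0.3]
grip_width: 29.8
finger_force: 0.0
time: 4.35
tool_pos: [567.4, -85.1, 127.7]
tcp_rot: [-3.14, 0.0, -2.081]
contact_force: [-0.5, -0.4, -0.4]
grip_width: 29.7
finger_force: 0.0
[-0.282  0.522  1.527  0.     1.091 -2.914]
[ 1.8  0.3 94.7] dyaw -0.007802601183687585
```

```bash
python3 -m pendant '{"dp":[[0.002,0,0.03],[0.002,0,0.06],[0.002,0,0.08],[0.002,0,0.095],[0.002,0,0.095],[0.002,0,0.095]],"rotation":[[0,0,0],[0,0,0.01],[0,0,0.01],[0,0,0.01],[0,0,0.01],[0,0,0.01]]}'
python3 - <<'E'
from h import *
print(np.round(get_obs()["contact_force"],1)); w=Cam("wrist"); cv2.imwrite("pics/w3.png",w.img)
E
```

```text
time: 5.1
tool_pos: [566.8, -87.7, 32.7]
tcp_rot: [-3.14, 0.0, -2.096]
contact_force: [-0.6, 0.7, -0.3]
grip_width: 30.0
finger_force: 0.0
[-0.6  0.7 -0.3]
```

View pics/w3.png

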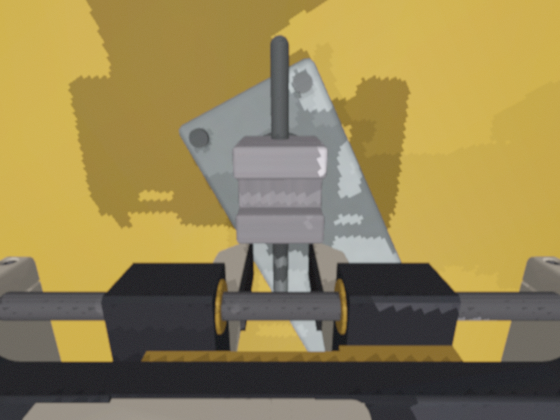

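The bar runs vertically at column 280, midway between the fingertips, and the rest block is clear of them. I close now.

```bash
python3 -m pendant '{"dp":[[0,0,0],[0,0,0],[0,0,0],[0,0,0],[0,0,0],[0,0,0]],"rotation":[[0,0,0],[0,0,0],[0,0,0],[0,0,0],[0,0,0],[0,0,0]]}' 0.0
cat > arc.py <<'E'
# rows for turning clockwise by degs (list) about axis at tool (46,0): tool frame at start
import numpy as np,sys
from h import *
c=np.array([543.6,-126.5]); o=get_obs(); y=o["tcp_rot"][2]
print("yaw deg",np.degrees(y), "bar ang",np.degrees(y)%180, "axis in tool",np.round(totool([*c,o["tool_pos"][2]]),1)[:2])
f=o["contact_force"]; tan=np.array([np.sin(y),-np.cos(y)]); print("F tan(tool y)",f[:2]@tan,"Frad",f[:2]@[np.cos(y),np.sin(y)],"M",o["moment"])
a=totool([*c,o["tool_pos"][2]])[:2]
for d in map(float,sys.argv[1:]):
    t=np.radians(d); Rm=np.array([[np.cos(t),-np.sin(t)],[np.sin(t),np.cos(t)]])
    p=a-Rm@a; print(d,np.round([p[0]/1000,p[1]/1000,d/360*.004],4).tolist(),round(t,3))
E
python3 arc.py 8 16 24 32 40 48 56 63
```

```text
time: 5.9
tool_pos: [566.4, -87.8, 31.9]
tcp_rot: [-3.141, 0.0, -2.096]
contact_force: [0.9, -0.4, 0.9]
grip_width: 7.1
finger_force: 30.0
yaw deg -120.11093260992615 bar ang 59.88906739007385 axis in tool [44.9  0.4]
F tan(tool y) -1.0369696378371347 Frad -0.10260038671639204 M [ 0.12616973 -0.2999603   0.04450811]
8.0 [0.0005, -0.0062, 0.0001] 0.14
16.0 [0.0018, -0.0124, 0.0002] 0.279
24.0 [0.004, -0.0182, 0.0003] 0.419
32.0 [0.007, -0.0237, 0.0004] 0.559
40.0 [0.0107, -0.0288, 0.0004] 0.698
48.0 [0.0151, -0.0333, 0.0005] 0.838
56.0 [0.0201, -0.0371, 0.0006] 0.977
63.0 [0.0248, -0.0398, 0.0007] 1.1
```

```bash
python3 -m pendant '{"dp":[[0.0005,-0.006,0],[0.0018,-0.0124,0],[0.004,-0.0182,0],[0.007,-0.0237,0],[0.0107,-0.0288,0],[0.0151,-0.0333,0],[0.0201,-0.0371,0.0005],[0.0201,-0.0371,0.0005]],"rotation":[[0,0,0.14],[0,0,0.28],[0,0,0.42],[0,0,0.56],[0,0,0.7],[0,0,0.84],[0,0,0.98],[0,0,0.98]]}' -
python3 arc.py 7 15
```

```text
time: 6.9
tool_pos: [589.8, -124.8, 31.7]
tcp_rot: [-3.14, 0.004, -3.078]
contact_force: [5.2, -2.4, -0.2]
grip_width: 6.9
finger_force: 30.0
yaw deg -176.3844745731598 bar ang 3.6155254268402075 axis in tool [46.2  1.2]
F tan(tool y) -2.7523183688592057 Frad -4.987693446250244 M [-0.26321736 -1.00471246  0.138437  ]
7.0 [0.0005, -0.0056, 0.0001] 0.122
15.0 [0.0019, -0.0119, 0.0002] 0.262
```

```bash
python3 -m pendant '{"dp":[[0.0003,-0.003,0],[0.0005,-0.0054,0],[0.0005,-0.0054,0],[0.0005,-0.0054,0],[0.0005,-0.0054,0]],"rotation":[[0,0,0.06],[0,0,0.115],[0,0,0.115],[0,0,0.115],[0,0,0.115]]}' -
cat > tq.py <<'E'
from h import *
o=get_obs(); r=(o["tool_pos"][:2]-[543.6,-126.5])/1000; f=o["contact_force"];
print("torque",o["moment"][2]+r[0]*f[1]-r[1]*f[0],"no M",r[0]*f[1]-r[1]*f[0],"|F|",f,"yaw",np.degrees(o["tcp_rot"][2]),"r",np.linalg.norm(r))
E
python3 tq.py;python3 arc.py 9 18 27 36 45 54 63 72
```

```text
time: 7.52
tool_pos: [589.9, -130.0, 31.8]
tcp_rot: [-3.14, 0.005, 3.092]
contact_force: [5.8, -1.8, -0.7]
grip_width: 7.0
finger_force: 30.0
torque -0.011253345541618512 no M -0.065129959774874 |F| [ 5.79881456 -1.84834311 -0.6581452 ] yaw 177.13790251615228 r 0.04638828724179342
yaw deg 177.13790251615228 bar ang 177.13790251615228 axis in tool [46.4  1.2]
F tan(tool y) -1.556489629169509 Frad -5.883873091014301 M [-0.29301743 -1.07548998  0.05387661]
9.0 [0.0008, -0.0072, 0.0001] 0.157
18.0 [0.0026, -0.0143, 0.0002] 0.314
27.0 [0.0056, -0.0209, 0.0003] 0.471
36.0 [0.0096, -0.027, 0.0004] 0.628
45.0 [0.0144, -0.0324, 0.0005] 0.785
54.0 [0.0201, -0.037, 0.0006] 0.942
63.0 [0.0264, -0.0407, 0.0007] 1.1
72.0 [0.0332, -0.0433, 0.0008] 1.257
```

```bash
python3 -m pendant '{"dp":[[0.0006,-0.0072,0],[0.0023,-0.0142,0],[0.005,-0.0209,0],[0.0088,-0.027,0],[0.0135,-0.0325,0.0005],[0.019,-0.0372,0.0006],[0.023,-0.0398,0.0007],[0.023,-0.0398,0.0007]],"rotation":[[0,0,0.157],[0,0,0.314],[0,0,0.471],[0,0,0.628],[0,0,0.785],[0,0,0.942],[0,0,1.047],[0,0,1.047]]}' -
python3 tq.py;python3 arc.py 60
```

```text
time: 8.52
tool_pos: [564.4, -169.8, 31.2]
tcp_rot: [3.14, 0.005, 2.043]
contact_force: [4.1, -6.9, -1.0]
grip_width: 7.1
finger_force: 30.0
torque -0.04409552505373768 no M 0.03508792487717405 |F| [ 4.09979928 -6.85642764 -1.00536192] yaw 117.04609835193679 r 0.048065345696397
yaw deg 117.04609835193679 bar ang 117.04609835193679 axis in tool [48.1  1.2]
F tan(tool y) 0.5337819978888843 Frad -7.970823726196633 M [-1.11801159 -0.74372312 -0.07918345]
60.0 [0.0251, -0.041, 0.0007] 1.047
```

```bash
python3 -m pendant '{"dp":[[0.0003,-0.0072,0],[0.0017,-0.0142,0],[0.0042,-0.0209,0],[0.0078,-0.027,0],[0.0125,-0.0325,0.0005],[0.018,-0.0372,0.0006],[0.022,-0.0398,0.0007],[0.022,-0.0398,0.0007]],"rotation":[[0,0,0.157],[0,0,0.314],[0,0,0.471],[0,0,0.628],[0,0,0.785],[0,0,0.942],[0,0,1.047],[0,0,1.047]]}' -
python3 tq.py;python3 arc.py 60
```

```text
time: 9.52
tool_pos: [517.5, -167.1, 30.1]
tcp_rot: [3.141, 0.001, 0.998]
contact_force: [-1.3, -5.7, 1.3]
grip_width: 6.7
finger_force: 30.1
torque -0.04498318984671436 no M 0.09678974161758878 |F| [-1.29608162 -5.73003305  1.27328662] yaw 57.207739109681 r 0.04825877215080513
yaw deg 57.207739109681 bar ang 57.207739109681 axis in tool [48.3 -0.1]
F tan(tool y) 2.0138175941738794 Frad -5.518844539343857 M [-0.85195229  0.06274397 -0.14177293]
60.0 [0.0241, -0.0418, 0.0007] 1.047
```

```bash
python3 -m pendant '{"dp":[[0.0006,-0.0073,0],[0.0022,-0.0144,0],[0.005,-0.0212,0],[0.0089,-0.0275,0],[0.0137,-0.033,0.0005],[0.0175,-0.0368,0.0006],[0.0175,-0.0368,0.0006],[0.0175,-0.0368,0.0006]],"rotation":[[0,0,0.157],[0,0,0.314],[0,0,0.471],[0,0,0.628],[0,0,0.785],[0,0,0.9],[0,0,0.9],[0,0,0.9]]}' -
python3 tq.py;python3 arc.py 8.7
```

```text
time: 10.52
tool_pos: [496.8, -131.8, 29.5]
tcp_rot: [3.141, -0.001, 0.1]
contact_force: [3.7, -1.0, 2.2]
grip_width: 6.9
finger_force: 30.2
torque -0.11594799292212833 no M 0.06639059228927453 |F| [ 3.68754267 -0.99996976  2.21114094] yaw 5.726856794963916 r 0.047104271110039724
yaw deg 5.726856794963916 bar ang 5.726856794963916 axis in tool [47.1 -0.6]
F tan(tool y) 1.3629445398019369 Frad 3.5693546577751576 M [-0.2444745  -0.40439833 -0.18233859]
8.7 [0.0004, -0.0071, 0.0001] 0.152
```

```bash
python3 - <<'E'
from h import *
w=Cam("wrist"); t=Cam("top")
A=w.img[60:360,130:430]; B=cv2.resize(t.img[180:240,260:360],None,fx=4,fy=4,interpolation=2)
C=np.zeros((300,700,3),np.uint8);C[:,:300]=A;C[:240,300:]=B
cv2.imwrite("pics/c4.png",C)
for i in range(3):
    print(get_obs()["contact_force"].round(1),get_obs()["moment"].round(2)); Cam("side")
E
```

```text
[ 3.2 -1.6  1. ] [-0.17 -0.56 -0.15]
[ 3.4 -0.9  1.8] [-0.18 -0.59 -0.16]
[ 3.6 -1.1  2. ] [-0.21 -0.69 -0.2 ]
```

View pics/c4.png

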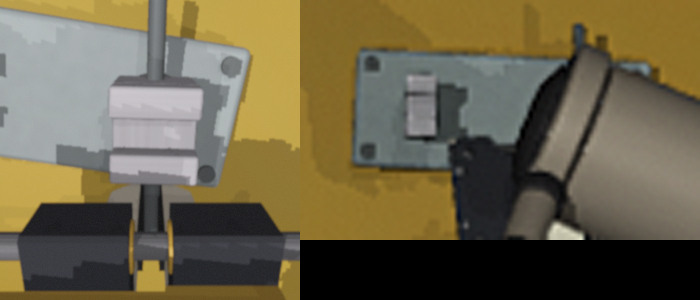

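```bash
python3 -m pendant '{"dp":[[0.0001,-0.0018,0]],"rotation":[[0,0,0.04]]}' -; python3 tq.py
python3 -m pendant '{"dp":[[0.0001,-0.0018,0]],"rotation":[[0,0,0.04]]}' -; python3 tq.py
python3 -m pendant '{"dp":[[0.0001,-0.0018,0]],"rotation":[[0,0,0.04]]}' -; python3 tq.py
```

```text
time: 10.9
tool_pos: [496.8, -130.8, 29.5]
tcp_rot: [3.14, -0.001, 0.058]
contact_force: [3.1, -7.0, 1.1]
grip_width: 7.1
finger_force: 30.0
torque 0.28286144104865835 no M 0.3390254337232421 |F| [ 3.09797455 -6.95493784  1.06270125] yaw 3.318045307574143 r 0.047036484392058514
time: 11.02
tool_pos: [496.7, -129.2, 29.5]
tcp_rot: [3.14, -0.001, 0.018]
contact_force: [3.3, -7.0, 0.5]
grip_width: 6.5
finger_force: 30.0
torque 0.33563322779608545 no M 0.33544152594893906 |F| [ 3.28257933 -6.95990289  0.49480609] yaw 1.0116543585402287 r 0.04699578015559376
time: 11.15
tool_pos: [496.7, -127.4, 29.5]
tcp_rot: [3.14, -0.001, -0.022]
contact_force: [3.3, -5.5, 1.5]
grip_width: 6.6
finger_force: 30.0
torque 0.24942174991886126 no M 0.26299176431915555 |F| [ 3.26626757 -5.54508051  1.45763951] yaw -1.2800336674061694 r 0.0469069070988435
```

```bash
python3 -m pendant '{"dp":[[0,-0.0014,0],[0,-0.0014,0],[0,-0.0014,0]],"rotation":[[0,0,0.03],[0,0,0.03],[0,0,0.03]]}' -; python3 tq.py
python3 -m pendant '{"dp":[[0,0,0],[0,0,0],[0,0,0],[0,0,0]],"rotation":[[0,0,0],[0,0,0],[0,0,0],[0,0,0]]}' 0.03
python3 -m pendant '{"dp":[[0,0,-0.04],[0,0,-0.08],[-0.03,-0.04,-0.13],[-0.06,-0.08,-0.16],[-0.06,-0.12,-0.16],[-0.06,-0.12,-0.16],[-0.06,-0.12,-0.16]],"rotation":[[0,0,0],[0,0,0],[0,0,0],[0,0,0],[0,0,0],[0,0,0],[0,0,0]]}' 
python3 - <<'E'
from h import *
import pickle
w=Cam("wrist"); pickle.dump(w,open("w5.pkl","wb")); print(totool([546.6,-71.7,200]))
q=[w.pix([x,y,z]) for x in(480,605) for y in (-180,40) for z in (20,70)]; print(np.round(q).tolist())
E
```

```text
time: 11.52
tool_pos: [496.8, -125.5, 29.4]
tcp_rot: [3.14, -0.001, -0.051]
contact_force: [3.9, -3.9, 1.8]
grip_width: 7.1
finger_force: 30.0
torque 0.10325922314312119 no M 0.1776827066852853 |F| [ 3.93418804 -3.87517076  1.80412574] yaw -2.948198862701826 r 0.046838044763968543
time: 12.02
tool_pos: [495.8, -124.7, 29.0]
tcp_rot: [-3.141, 0.001, -0.052]
contact_force: [0.4, 1.4, 0.9]
grip_width: 29.8
finger_force: 0.0
time: 12.9
tool_pos: [442.4, -2.2, 189.0]
tcp_rot: [3.141, 0.0, -0.052]
contact_force: [-0.0, -0.3, -0.7]
grip_width: 30.2
finger_force: 0.0
[107.60866942  63.55805653 -11.21149162]
[[456.0, 137.0], [486.0, 144.0], [239.0, 149.0], [232.0, 157.0], [472.0, -4.0], [510.0, -25.0], [227.0, 10.0], [216.0, -7.0]]
```

```bash
python3 -m pendant '{"dp":[[0.02,0.035,0],[0.03,0.065,0],[0.03,0.065,0],[0.03,0.065,0]],"rotation":[[0,0,0],[0,0,0],[0,0,0],[0,0,0]]}' 
python3 - <<'E'
from h import *
import pickle
w=Cam("wrist"); pickle.dump(w,open("w5.pkl","wb"))
q=np.array([w.pix([x,y,z]) for x in(485,605) for y in (-180,40) for z in (20,70)]); 
x0,y0=np.maximum(np.min(q,0).astype(int),0);x1,y1=np.max(q,0).astype(int);print(x0,y0,x1,y1)
s=780/(x1-x0);print(s); cv2.imwrite("pics/c5.png",cv2.resize(w.img[y0:y1,x0:x1],None,fx=s,fy=s,interpolation=2))
E
```

```text
time: 13.45
tool_pos: [468.5, -68.7, 188.6]
tcp_rot: [-3.141, 0.002, -0.054]
contact_force: [-0.5, 0.9, 0.4]
grip_width: 30.1
finger_force: 0.0
134 18 417 184
2.756183745583039
```

View pics/c5.png

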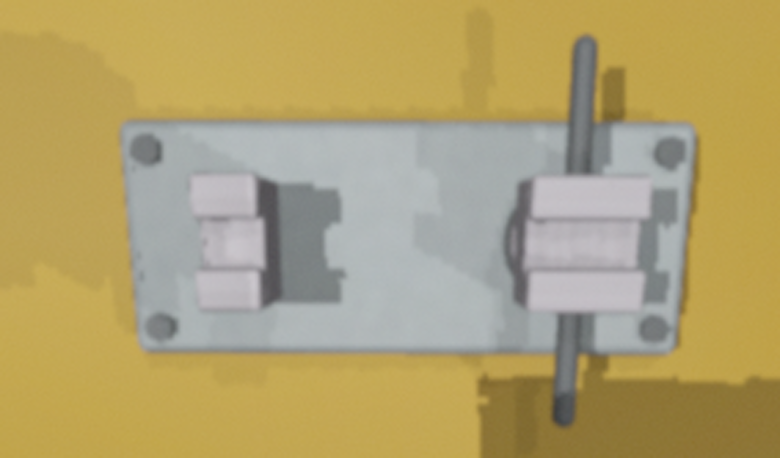

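```bash
python3 - <<'E'
from h import *
import pickle
w=pickle.load(open("w5.pkl","rb")); s=2.756
f=lambda p:(134+(p[0]-.9)/s,18+(p[1]-.9)/s)
W=lambda p,z:w.on(*f(p),z)[:2]
def ang(a,b): d=b-a; return np.degrees(np.arctan2(d[1],d[0]))
for n,a,b in [("fixU",(194,217),(258,216)),("fixL",(196,270),(262,270)),("restU",(528,217),(650,218)),("restL",(527,272),(644,271)),("restTop",(534,177),(651,179)),("restbot",(527,308),(643,310)),("fixtop",(192,176),(255,175)),("fixbot",(200,309),(262,309))]:
    A,B=W(a,69.5),W(b,69.5); print(n,A.round(1),B.round(1),round(ang(B,A)-90,1))
A,B=W((563,418),42),W((586,45),42);print("tommy",A.round(1),B.round(1),ang(A,B),((A+B)/2).round(1))
for n,a,b in[("plTop",(125,123),(693,125)),("plBot",(143,350),(677,352)),("l",(143,350),(125,123)),("r",(677,352),(693,125))]:
    A,B=W(a,20),W(b,20);print(n,A.round(1),B.round(1),ang(B,A)-90, ang(A,B))
E
```

```text
fixU [557.6  -8.2] [556.8 -27.4] -2.3
fixL [542.3  -6.9] [541.2 -27. ] -3.1
restU [ 552.1 -108.3] [ 549.8 -144.8] -3.6
restL [ 536.2 -107.8] [ 534.5 -143.5] -2.7
restTop [ 563.3 -110.2] [ 560.8 -144.8] -4.0
restbot [ 525.4 -107.7] [ 522.9 -143.5] -4.1
fixtop [569.1  -9.1] [568.3 -27.8] -2.3
fixbot [530.6  -6.6] [529.6 -25.8] -3.1
tommy [ 484.1 -123.5] [ 602.1 -130.6] -3.441623893161778 [ 543.1 -127. ]
plTop [590.4  22.7] [ 579.1 -171.7] -3.3199604818398996 -93.3199604818399
plBot [513.3  27.8] [ 501.8 -169.3] -3.337979750921761 -93.33797975092176
l [513.3  27.8] [590.4  22.7] 86.21299005239214 -3.7870099476078622
r [ 501.8 -169.3] [ 579.1 -171.7] 88.24728152733735 -1.7527184726626364
```

```bash
python3 -m pendant '{"dp":[[0.015,-0.035,0],[0.03,-0.07,0],[0.045,-0.105,0],[0.06,-0.14,0],[0.075,-0.175,0],[0.09,-0.21,0],[0.105,-0.245,0],[0.117,-0.256,0]],"rotation":[[0,0,-0.17],[0,0,-0.34],[0,0,-0.51],[0,0,-0.68],[0,0,-0.85],[0,0,-1.02],[0,0,-1.19],[0,0,-1.29]]}' 0.05
python3 -m pendant '{"dp":[[0,0,0],[0,0,0],[0,0,0]],"rotation":[[0,0,0],[0,0,0],[0,0,0]]}' 
python3 -c "
from h import *
import pickle
pickle.dump(Cam('wrist'),open('w6.pkl','wb'))"
python3 -m pendant '{"dp":[[-0.04,0.03,0.01],[-0.06,0.05,0.03],[-0.06,0.05,0.03],[-0.06,0.05,0.03],[-0.06,0.05,0.03]],"rotation":[[0,0,0],[0,0,0],[0,0,0],[0,0,0],[0,0,0]]}' 
python3 - <<'E'
from h import *
import pickle
a=pickle.load(open("w6.pkl","rb")); w=Cam("wrist"); pickle.dump(w,open("w7.pkl","wb"))
I=np.hstack([a.img[:300],w.img[:300]]); cv2.imwrite("pics/c6.png",cv2.resize(I,(800,214),interpolation=cv2.INTER_AREA))
for c in(a,w):
    h=cv2.cvtColor(c.img,cv2.COLOR_BGR2HSV); m=((h[...,1]<60)&(h[...,2]>110)).astype(np.uint8); m[245:]=0
    for k in cv2.findContours(m,0,2)[0]:
        if cv2.contourArea(k)>300:
            r=cv2.minAreaRect(k); b=cv2.boxPoints(r); print(np.round(r[0],1),np.round(r[1],1),round(r[2],1),cv2.contourArea(k),"z16:",np.round(c.on(*r[0],16),1),[np.round(c.on(*p,16)[:2],1).tolist() for p in b])
E
```

```text
time: 14.5
tool_pos: [598.9, 184.2, 188.9]
tcp_rot: [-3.141, -0.0, 1.245]
contact_force: [0.1, -1.0, -0.8]
grip_width: 50.4
finger_force: 0.0
time: 14.88
tool_pos: [598.8, 180.6, 189.4]
tcp_rot: [-3.142, 0.0, 1.236]
contact_force: [-0.4, -0.8, 0.4]
grip_width: 49.9
finger_force: 0.0
time: 15.55
tool_pos: [626.9, 109.1, 160.1]
tcp_rot: [3.14, -0.001, 1.239]
contact_force: [-0.1, 0.1, -0.6]
grip_width: 50.2
finger_force: 0.0
[438.9 204.1] [45.2 19.7] 72.8 473.0 z16: [754.  101.6  16. ] [[741.5, 128.3], [761.9, 128.1], [766.9, 73.9], [745.7, 73.9]]
[178.  214.8] [77.2 20.2] 60.8 1334.5 z16: [478.7 184.4  16. ] [[464.5, 224.3], [487.1, 227.9], [493.7, 142.2], [469.6, 137.4]]
[280.5 129.5] [159.  13.] 90.0 1815.0 z16: [616.4 234.3  16. ] [[634.8, 306.0], [646.5, 302.0], [594.9, 151.1], [581.4, 155.8]]
[540.6 121.8] [246.6  16.9] 84.1 3512.5 z16: [867.5 154.8  16. ] [[859.6, 271.4], [874.1, 267.8], [877.5, 8.2], [859.2, 12.3]]
[407.9 153.7] [50.2 26.3] 65.3 787.0 z16: [752.6 104.3  16. ] [[736.2, 127.2], [759.4, 129.7], [769.5, 80.7], [745.4, 77.5]]
[114.9 175. ] [108.9  23.3] 59.5 2225.0 z16: [479.4 177.   16. ] [[464.9, 223.4], [487.8, 226.8], [495.2, 126.7], [470.1, 121.8]]
[530.9 122. ] [246.7  18.3] 84.6 3833.5 z16: [866.3  96.   16. ] [[859.9, 202.2], [874.4, 198.6], [874.4, -37.5], [856.2, -33.3]]
[223.1  81. ] [162.5  15.1] 88.1 2150.0 z16: [610.9 221.9  16. ] [[626.7, 282.8], [638.6, 279.1], [592.7, 151.3], [578.9, 155.6]]
```

View pics/c6.png

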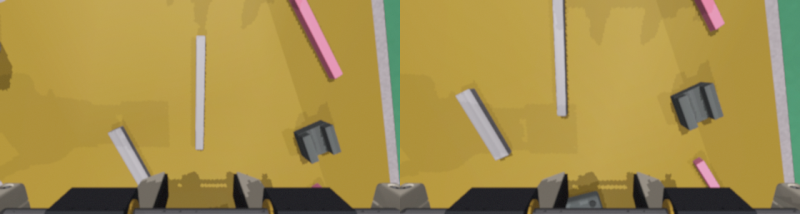

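```bash
python3 -m pendant '{"dp":[[0.03,-0.01,0],[0.07,-0.025,0.02],[0.105,-0.045,0.05],[0.105,-0.048,0.08],[0.105,-0.048,0.09]],"rotation":[[0,0,0],[0,0,0],[0,0,0],[0,0,0],[0,0,0]]}'
python3 -c "
from h import *
o=get_obs();print(o['tool_pos'],o['tcp_rot'],totool([614,228.7,4]))
w=Cam('wrist');cv2.imwrite('pics/w8.png',w.img[0:419,130:430])"
```

```text
time: 16.23
tool_pos: [614.3, 224.0, 67.7]
tcp_rot: [-3.139, 0.002, 1.24]
contact_force: [0.2, -0.4, 0.6]
grip_width: 49.5
finger_force: 0.0
[614.34480068 224.01566528  67.66191954] [-3.13917443e+00  1.69584077e-03  1.23977967e+00] [ 4.42592587 -1.69457714 63.6587894 ]
```

View pics/w8.png

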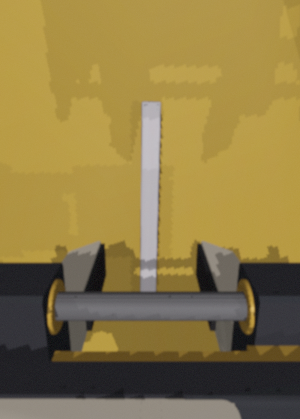

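```bash
python3 -m pendant '{"dp":[[0.002,-0.001,0.02],[0.004,-0.002,0.045],[0.004,-0.002,0.06],[0.004,-0.002,0.066],[0.004,-0.002,0.066],[0.004,-0.002,0.066]],"rotation":[[0,0,0],[0,0,0],[0,0,0],[0,0,0],[0,0,0],[0,0,0]]}'
python3 -m pendant '{"dp":[[0,0,0],[0,0,0],[0,0,0],[0,0,0],[0,0,0],[0,0,0],[0,0,0]],"rotation":[[0,0,0],[0,0,0],[0,0,0],[0,0,0],[0,0,0],[0,0,0],[0,0,0]]}' 0.0
python3 -m pendant '{"dp":[[0,0,-0.02],[0,0,-0.05],[0,0,-0.1],[0,0,-0.15],[0,0,-0.15],[0,0,-0.15]],"rotation":[[0,0,0],[0,0,0],[0,0,0],[0,0,0],[0,0,0],[0,0,0]]}'
python3 - <<'E'
from h import *
w=Cam("wrist")
h=cv2.cvtColor(w.img,cv2.COLOR_BGR2HSV); m=((h[...,1]<60)&(h[...,2]>110)).astype(np.uint8); m[260:]=0
o=get_obs(); tz=o["tool_pos"][2]
for k in cv2.findContours(m,0,2)[0]:
    if cv2.contourArea(k)>300:
        b=cv2.boxPoints(cv2.minAreaRect(k)); print(np.round(b,1).tolist(),[np.round(totool(w.on(*p,tz+13)),1).tolist() for p in b])
print(o["tool_pos"],o["tcp_rot"],o["grip_width"],o["finger_force"])
E
```

```text
time: 17.02
tool_pos: [616.0, 227.5, 4.2]
tcp_rot: [3.14, -0.001, 1.238]
contact_force: [-0.1, 0.1, 0.1]
grip_width: 49.8
finger_force: 0.0
time: 17.9
tool_pos: [615.1, 227.5, 3.2]
tcp_rot: [-3.141, 0.0, 1.238]
contact_force: [-1.6, 0.4, 0.1]
grip_width: 11.2
finger_force: 30.0
time: 18.65
tool_pos: [614.8, 227.3, 153.2]
tcp_rot: [-3.141, 0.0, 1.238]
contact_force: [0.5, 0.6, -3.1]
grip_width: 12.1
finger_force: 30.0
[[142.1999969482422, 240.10000610351562], [163.60000610351562, 230.10000610351562], [177.0, 259.0], [155.60000610351562, 268.8999938964844]] [[18.2, -70.4, -12.9], [23.6, -59.1, -12.9], [7.6, -54.0, -12.9], [1.9, -65.7, -12.9]]
[[268.0, 110.0], [294.0, 110.0], [294.0, 259.0], [268.0, 259.0]] [[81.0, -6.3, -13.1], [81.0, 5.2, -13.1], [7.5, 6.1, -13.0], [7.6, -7.3, -13.0]]
[[532.0, 0.0], [558.5999755859375, -0.10000000149011612], [559.5999755859375, 259.0], [533.0, 259.1000061035156]] [[123.4, 100.3, -13.4], [123.4, 111.0, -13.4], [7.4, 142.4, -13.3], [7.4, 128.8, -13.3]]
[[-0.0, 0.0], [109.0, 0.0], [109.0, 46.0], [0.0, 46.0]] [[123.6, -113.5, -13.0], [123.5, -69.7, -13.1], [106.8, -72.5, -13.0], [106.8, -118.0, -12.9]]
[614.36201515 227.16311413 152.09001604] [-3.13956143e+00  1.55567305e-03  1.23777051e+00] 11.857820195718588 29.97431606054306
```

```bash
python3 -m pendant '{"dp":[[-0.03,0.003,0],[-0.075,0.008,0],[-0.13,0.014,0],[-0.185,0.02,0],[-0.24,0.026,0],[-0.28,0.031,0],[-0.306,0.034,0],[-0.306,0.034,0]],"rotation":[[0,0,-0.04],[0,0,-0.08],[0,0,-0.12],[0,0,-0.16],[0,0,-0.2],[0,0,-0.24],[0,0,-0.275],[0,0,-0.275]]}'
python3 -m pendant '{"dp":[[0,0,0.03],[0,0,0.05],[0,0,0.055],[0,0,0.055],[0,0,0.055]],"rotation":[[0,0,0],[0,0,0],[0,0,0],[0,0,0],[0,0,0]]}'
python3 -c "
from h import *
o=get_obs();print(o['tool_pos'],o['tcp_rot'],totool([546.3,-72.7,60.7]),1.513-o['tcp_rot'][2])
w=Cam('wrist');s=Cam('side')
C=np.zeros((420,760,3),np.uint8);C[:,:360]=w.img[:,100:460];C[:400,360:]=cv2.resize(s.img[165:265,240:340],None,fx=4,fy=4,interpolation=2)
cv2.imwrite('pics/c9.png',C)"
```

```text
time: 19.7
tool_pos: [546.2, -74.3, 151.8]
tcp_rot: [-3.138, -0.0, 1.51]
contact_force: [-0.0, 0.3, -2.6]
grip_width: 11.8
finger_force: 30.0
time: 20.32
tool_pos: [547.9, -72.7, 99.0]
tcp_rot: [3.14, 0.0, 1.513]
contact_force: [0.3, -0.8, -3.2]
grip_width: 11.6
finger_force: 30.0
[547.94225505 -72.65323095  98.96060844] [3.14025928e+00 3.09443924e-04 1.51306876e+00] [-0.12960237 -1.68783535 38.25843387] -6.875886530854913e-05
```

View pics/c9.png

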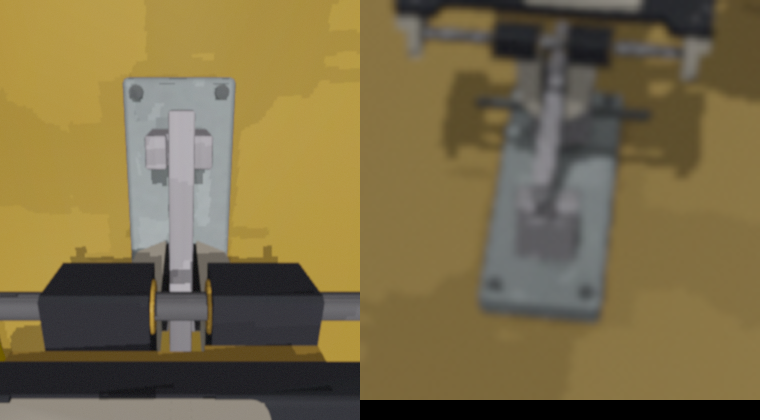

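```bash
python3 -m pendant '{"dp":[[0,-0.001,0.01],[0,-0.0018,0.018],[0,-0.0018,0.02],[0,-0.0018,0.02],[0,-0.0018,0.02],[0,-0.0018,0.02]],"rotation":[[0,0,0],[0,0,0],[0,0,0],[0,0,0],[0,0,0],[0,0,0]]}'
python3 - <<'E'
from h import *
o=get_obs();print(o['tool_pos'],o['tcp_rot'],totool([546.3,-72.7,60.7]))
w=Cam('wrist')
h=cv2.cvtColor(w.img,cv2.COLOR_BGR2HSV)
# predicted rows of fixed rest
for p in [[546.9,-62,76],[550.3,7,92],[549.5,-17.3,69.5]]: print(np.round(w.pix(p),1))
C=cv2.resize(w.img[70:270,190:370],None,fx=3,fy=3,interpolation=2); cv2.imwrite("pics/c10.png",C)
E
```

```text
time: 21.18
tool_pos: [545.8, -72.8, 78.4]
tcp_rot: [3.141, 0.0, 1.513]
contact_force: [0.2, -0.3, -3.0]
grip_width: 11.5
finger_force: 30.0
[545.75944389 -72.8018968   78.44908206] [3.14105882e+00 1.98945343e-04 1.51278099e+00] [ 0.13659942  0.52426333 17.74933763]
[282.7 241.4]
[281.8 112.8]
[282.7 158.8]
```

View pics/c10.png

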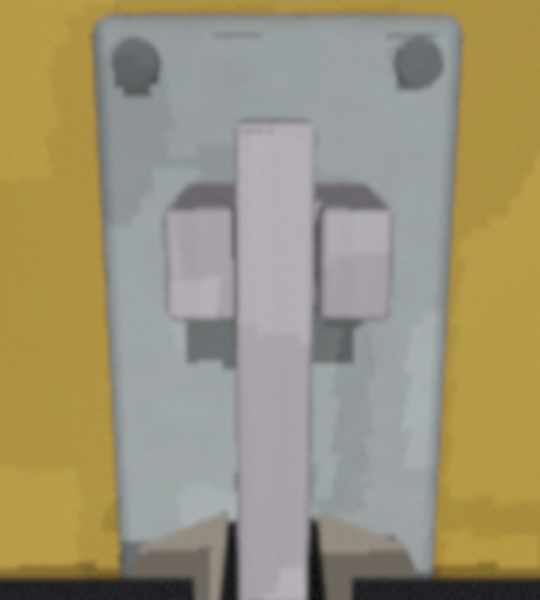

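The bar spans crop columns 237–312 and the slot lips are at 233 and 321. The bar therefore sits about 0.7 mm too far left; I correct that and lower.

```bash
python3 -m pendant '{"dp":[[0,0.0007,0],[0,0.0007,0.002],[0,0.0007,0.004],[0,0.0007,0.006],[0,0.0007,0.008],[0,0.0007,0.008]],"rotation":[[0,0,0],[0,0,0],[0,0,0],[0,0,0],[0,0,0],[0,0,0]]}'
python3 -m pendant '{"dp":[[0,0,0.002],[0,0,0.003],[0,0,0.004],[0,0,0.005],[0,0,0.006],[0,0,0.006]],"rotation":[[0,0,0],[0,0,0],[0,0,0],[0,0,0],[0,0,0],[0,0,0]]}'
```

```text
time: 21.98
tool_pos: [546.1, -72.7, 70.0]
tcp_rot: [-3.141, -0.0, 1.513]
contact_force: [0.1, -0.7, -2.7]
grip_width: 11.6
finger_force: 30.0
time: 22.72
tool_pos: [546.2, -72.8, 64.1]
tcp_rot: [-3.141, 0.0, 1.513]
contact_force: [1.0, 0.4, -1.4]
grip_width: 11.9
finger_force: 30.0
```

```bash
python3 -m pendant '{"dp":[[0,0,0.001],[0,0,0.0015],[0,0,0.002],[0,0,0.002]],"rotation":[[0,0,0],[0,0,0],[0,0,0],[0,0,0]]}'
python3 -m pendant '{"dp":[[0,0,0.0005],[0,0,0.001],[0,0,0.001]],"rotation":[[0,0,0],[0,0,0],[0,0,0]]}'
python3 -m pendant '{"dp":[[0,0,0.0005],[0,0,0.001],[0,0,0.001]],"rotation":[[0,0,0],[0,0,0],[0,0,0]]}'
```

```text
time: 23.22
tool_pos: [546.3, -72.8, 62.2]
tcp_rot: [-3.142, 0.0, 1.513]
contact_force: [0.1, -1.0, -2.2]
grip_width: 11.8
finger_force: 30.0
time: 23.6
tool_pos: [546.2, -72.8, 61.2]
tcp_rot: [-3.142, 0.0, 1.513]
contact_force: [0.6, -1.1, -3.1]
grip_width: 11.7
finger_force: 30.0
time: 23.98
tool_pos: [546.4, -72.8, 60.4]
tcp_rot: [3.141, 0.0, 1.513]
contact_force: [-1.1, -0.9, 0.2]
grip_width: 11.9
finger_force: 30.0
```

```bash
python3 -m pendant '{"dp":[[0,0,0.0004],[0,0,0.0004]],"rotation":[[0,0,0],[0,0,0]]}'
python3 -c "
from h import *
print(get_obs()['moment'])"
```

```text
time: 24.22
tool_pos: [546.4, -72.8, 60.3]
tcp_rot: [3.141, 0.0, 1.513]
contact_force: [-2.0, 0.5, 5.0]
grip_width: 12.0
finger_force: 30.0
[0.12050783 0.27959627 0.0116806 ]
```

```bash
python3 -m pendant '{"dp":[[0,0,0],[0,0,0],[0,0,0],[0,0,0]],"rotation":[[0,0,0],[0,0,0],[0,0,0],[0,0,0]]}' 0.035
python3 -m pendant '{"dp":[[0,0,-0.015],[0,0,-0.04],[0,0,-0.08],[-0.03,0,-0.12],[-0.06,0,-0.13],[-0.06,0,-0.13],[-0.06,0,-0.13],[-0.06,0,-0.13]],"rotation":[[0,0,0],[0,0,0],[0,0,0],[0,0,0],[0,0,0],[0,0,0],[0,0,0],[0,0,0]]}'
python3 - <<'E'
from h import *
w=Cam("wrist"); 
h=cv2.cvtColor(w.img,cv2.COLOR_BGR2HSV); m=((h[...,1]<45)&(h[...,2]>140)).astype(np.uint8); m[245:]=0; m=cv2.morphologyEx(m,cv2.MORPH_OPEN,np.ones((3,3)))
for k in cv2.findContours(m,0,2)[0]:
    if cv2.contourArea(k)>300:
        b=cv2.approxPolyDP(k,2,True)[:,0]; print(cv2.contourArea(k),b.tolist(),[np.round(w.on(*map(float,p),73.5)[:2],1).tolist() for p in b])
for p in [(550.9,8.1,73.5),(541.6,-151.5,73.5)]: print("expected end",w.pix(p).round(1))
# intensity profile along bar axis at top plane
P=[np.array([546.3,-71.7])+d*np.array([.0576,.9983]) for d in range(-92,93,2)]
v=[]
for p in P:
    u=w.pix([*p,73.5]).round().astype(int); v.append(int(h[u[1],u[0],1]) if 0<=u[0]<560 and 0<=u[1]<420 else -1)
print(v)
for off in (-40,0,40):   # cross profile at stand y=off
    c=np.array([546.3,-71.7])+off*np.array([.0576,.9983]); r=[]
    for e in np.arange(-12,12.1,1):
        u=w.pix([*(c+e*np.array([.9983,-.0576])),73.5]).round().astype(int); r.append(int(h[u[1],u[0],2]))
    print(off,r)
E
```

```text
time: 24.72
tool_pos: [546.3, -72.8, 59.7]
tcp_rot: [-3.141, 0.0, 1.513]
contact_force: [-0.1, -0.5, 0.4]
grip_width: 34.9
finger_force: 0.0
time: 25.72
tool_pos: [542.5, -131.7, 189.4]
tcp_rot: [-3.14, -0.001, 1.514]
contact_force: [0.7, 0.4, -0.4]
grip_width: 34.9
finger_force: 0.0
796.5 [[0, 126], [0, 185], [10, 197], [23, 199]] [[310.1, -53.5], [293.4, -103.7], [298.8, -115.2], [309.9, -117.7]]
15099.0 [[241, 16], [245, 179], [260, 182], [259, 193], [246, 195], [246, 216], [251, 218], [249, 210], [255, 206], [259, 209], [256, 218], [306, 218], [303, 213], [305, 208], [310, 206], [314, 210], [312, 218], [315, 218], [317, 195], [305, 192], [303, 182], [316, 181], [318, 178], [323, 16]] [[520.2, 16.2], [511.5, -110.9], [524.5, -114.4], [522.8, -124.4], [511.0, -125.6], [509.2, -145.6], [513.6, -147.8], [512.5, -140.0], [518.2, -136.5], [521.6, -139.5], [518.2, -148.1], [564.1, -150.8], [561.5, -145.7], [563.5, -141.0], [568.1, -139.3], [571.6, -143.4], [569.6, -151.1], [572.3, -151.2], [574.7, -129.3], [564.0, -125.9], [562.6, -116.6], [574.1, -116.3], [575.9, -113.7], [582.5, 12.6]
[... 347 characters left out ...]
281.6 220.1]
[159, 158, 156, 159, 163, 152, 22, 7, 5, 8, 7, 7, 7, 7, 7, 5, 7, 7, 7, 9, 8, 8, 8, 7, 8, 7, 7, 7, 7, 5, 8, 8, 8, 7, 8, 8, 8, 8, 5, 8, 7, 7, 7, 5, 5, 8, 5, 6, 8, 6, 9, 6, 6, 8, 8, 6, 6, 5, 6, 6, 8, 6, 6, 8, 6, 8, 8, 8, 6, 8, 8, 6, 7, 8, 7, 5, 5, 5, 7, 8, 9, 9, 8, 7, 7, 7, 8, 11, 12, 5, 135, 139, 141]
-40 [180, 179, 181, 178, 153, 139, 168, 186, 190, 192, 192, 192, 192, 193, 194, 194, 191, 179, 126, 148, 179, 187, 190, 191, 191]
0 [180, 181, 181, 181, 179, 155, 175, 191, 195, 198, 198, 198, 196, 197, 197, 198, 192, 175, 166, 165, 167, 168, 168, 169, 167]
40 [116, 117, 124, 126, 125, 128, 151, 197, 200, 201, 202, 201, 201, 200, 200, 201, 198, 184, 149, 115, 114, 112, 114, 111, 112]
```

```bash
python3 -c "
from plant import workorder
print(workorder.close_job())"
```

```text
the job is handed in; nothing more can be done
None
```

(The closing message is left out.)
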